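# Start the transformer's clamp nut on its stud

### The job

Put the steel flange nut, flange down, on the stud in the middle of the amplifier's ring transformer and run it down clockwise until its flange sits flat on the clamp washer, then let go. It will not start if you simply turn it clockwise: back it off first, counter-clockwise seen from above, until you feel it drop into the thread. Leave the heat sink, the screwdriver and the capacitor where they are.

Things in the scene. Friction and masses are not known exactly. Their poses are not given: they have to be found in the camera images.
- nut: Plain steel hexagon flange nut, about 0.16 kg, 30 mm tall: below, a round flange 54 mm in diameter, 4 mm thick; above it a hexagon 42 mm across flats, 26 mm tall, flats 24 mm wide. It starts on the bench, flange down. Origin: centre of its underside, z up. Flats face along its x axis and every 60 degrees from it.
- nut_lugs (a point): On the nut's axis, 10 mm above its underside, level with the undersides of three lugs inside its 30.6 mm bore: they are its thread, 2.5 mm tall, 3 mm wide, reach in to 9 mm from the axis and stand at 0, 120 and 240 degrees from the nut's x axis. A collar at the nut's top, 3 mm thick, narrows the through hole to 17.6 mm and guides it on the stud's pilot.
- clamp_top (a point): Centre of the top of the fixed round steel clamp washer (84 mm across) on the dark ring transformer (120 mm across) in the aluminium chassis tray, about 55 mm above the bench. Along the chassis's x the tray reaches from -95 to +175 mm of here, along y 110 mm each way; its walls are 28 mm tall, its parts under 40 mm. When the nut is home its origin is here.
- stud_end (a point): On the axis of the fixed upright steel stud, level with the flat upper ends of its thread, 22 mm above clamp_top. A nut put on the stud mostly rests with its lugs on these flats, origin 12 mm above clamp_top; turned clockwise there it meets stops (3 mm wide, 3 mm tall). At times it lands on the stops, 3 mm higher. How the thread starts are turned about the axis varies and is not told.
- stud_gap (a point): On the axis, 6 mm below stud_end: level of the lugs' undersides once dropped in. Turned counter-clockwise (120 degrees at most) the lugs come over gaps 10 degrees wider than they are, and the nut, if free to sink or lightly pressed, drops 6 mm, until its origin is 6 mm above clamp_top; a stop prevents turning past the gap. Now and then it drops in at once when put on.
- stud_tip (a point): Tip of the stud, 26 mm above stud_end: a plain 16 mm pilot, its top 6 mm tapered. Below stud_end is a greased coarse three-start right-hand thread, 28 mm outside, 16 mm core, lead 24 mm (1 mm down per 15 degrees clockwise seen from above; about 1.5 mm of play). From dropped in, about 90 degrees clockwise bring the flange onto the washer.
- heatsink: Finned aluminium heat sink 70 x 60 x 35 mm, loose on the bench. Origin: centre of its underside. A bystander.
- screwdriver: Screwdriver lying on the bench, about 200 mm long along its x axis, handle to -x. A bystander.
- capacitor: Can capacitor, dark cylinder 34 mm in diameter and 50 mm tall, standing on the bench. Origin: centre of its underside. A bystander.
Things that resemble listed ones, but are neither listed nor needed, are in the scene too. Leave any blue or purple look-alike of the nut alone.

How it is judged:
At the end, for the whole second after the job is handed in: The nut is on the stud, within 3 mm of its axis, its underside no more than 2 mm above the clamp washer, level within 5 degrees, and at rest (horizontal distance between nut and clamp_top below 0.003 m and z of nut in the frame of clamp_top between -0.003 and 0.002 m and angle between nut's own z axis and vertical below 0.09 rad and linear speed of nut below 0.01 m/s); the robot touches nothing.
It fails at once if the heat sink is moved by more than 30 mm (distance of heatsink from where it was at the start of the episode above 0.03 m).
It fails at once if the screwdriver is moved by more than 30 mm (distance of screwdriver from where it was at the start of the episode above 0.03 m).
It fails at once if the capacitor is moved by more than 30 mm (distance of capacitor from where it was at the start of the episode above 0.03 m).
It also fails if it takes over 61 s, if anything falls off the work surface, if the arm or the gripper's body presses on something with over 40 N, if the wrist force passes 120 N, or if a joint passes its speed limit or range.

### The arm

A 6-joint arm with a two-finger parallel gripper is mounted at the origin on the work surface. World frame = base frame: x ahead of the robot, y to its left, z up, the work surface at z = 0. Lengths are in m, angles in rad, forces in N, time in s.
With the tool pointing down it reaches from about 0.25 to 0.725 m from the base axis. Payload 4 kg.
Tool frame: the origin (TCP) lies on the centre line of the jaws, within the pads' length; the fingertips stand 19 mm ahead of it and the grasp point (between the pads) is the TCP; z points along the fingers, y is the direction in which the jaws open and shut (so a half turn about z gives the same grasp; the last joint's range is limited). The gripper opens to 85 mm and grips with 20 to 120 N. Pads are 22 mm wide; open, the fingers measure 114 mm over their backs; the gripper's body (76 mm by 85 mm) begins 54 mm behind the grasp point. The pads swing forward as they close: fully open they stand 13 mm farther back than shut.
Start: joints at [1.214, 0.241, 0.005, 1.335, 0, 1.571], TCP at [0.175, 0.469, 0.25] pointing down, gripper open.
Joint ranges: [-2.72, 2.72], [-1.05, 1.87], [-1.09, 1.28], [-1.99, 2.15], [-1.42, 1.44], [-3.14, 3.14]. Speed limits (rad/s): [2.79, 2.79, 3.14, 3.14, 3.14, 3.14].

### API

Orientations are given as a unit quaternion [x, y, z, w].
In Python, from workcell import bot gives the robot as it stands. The module is installed in compiled form; this text tells all that it offers.
- The arm moves only by the shell command python3 -m handwheel 'ROWS' [OPENING]. ROWS is JSON, a list of rows, each an object of numbers: "dx", "dy", "dz": the shift along the tool's x, y, z as a fraction of full scale; "ax", "ay", "az": the turn, a rotation vector about the tool's x, y, z as a fraction of full scale. In form: [{"dx": .., "dy": .., "dz": .., "ax": .., "ay": .., "az": ..}, ...]. A call has 1 to 12 rows; each row shifts and turns the commanded pose from where the row before left it, along the tool's axes as they then stand; what a row does not reach is not made up. Full scale, the value 1, is 2.5 cm for a shift and 0.15 rad for a turn. A row lasts 1/10 s, in which the tool goes at most 50 mm and 8.59 degrees, less where a joint would pass 70% of its speed; a pose out of reach is approached as far as the arm can. A call with a number of a shift or a turn outside -1 to 1 is refused whole. A call with a gripper value outside its range is refused whole. OPENING is the gripper's target within -1 to 1 (fully open at 1, half-way at 0, shut at -1), set as the call begins (- or left out, the last holds). The fingers move at their own pace and stop on an object; the grip force is fixed at half the most. Time passes only in rows, so rows that do not move let the fingers close. It gives the time, the measured TCP pose, the force and the opening at its end, in the units of the state.
- bot.get_obs(): the state, without advancing time (a new reading comes with each control period).
- bot.camera(name): name is "scene" or "top" or "wrist"; returns a dict with "img" (420x560x3 uint8, red, green, blue), "intrinsics" (3x3 intrinsics, pixels), "eye" and "rotation" of the camera in the world. Camera axes: x right, y down, z forward; pixel columns grow to the right and rows downward; lengths in m; the calibration is good to about 2 mm. A picture is of the moment at which its call begins. There is no depth.
- bot.job_done(): hands the job in, once; it reports no verdict.
Trained networks look in a picture, given as the dict that the camera call returned (one of the last four; its "shot" number tells which), for a name from the list of things; names that differ only in an ending like _2 or _b are one class to them, and where a whole thing is asked for, a point or a joint stands for the part that bears it (a point fixed in the world has none). Each returns a list of dicts, best first, with "confidence" (0 to 1); they miss things now and then, are a little off and sometimes report something else, mostly with a low value. They report only what shows in the picture. A call takes as long as a camera call. They do not tell look-alikes from the thing itself.
- bot.trace(thing, picture): "region" (420x560 bool, what is visible of it) and "rect" ([centre column, centre row, width, height] in pixels, round what is visible of it).
The state is a dict: "clock": time; "joint_pos": joint angles; "joint_vel": joint speeds; "tau": joint torques, N m; "eef_pos": TCP position; "tool_rot": TCP orientation; "ft_force": force on the tool from outside, world axes, zero at the start; "ft_torque": the same for the moment, N m; "grip_width": finger opening in m.
Only numpy, scipy, OpenCV 4.12 (cv2) and the standard library are available. Lean on these libraries where they do the work, as an engineer would, in place of code of your own. Each camera call takes 0.05 s, during which the arm holds its last target.

## Working session

There is one attempt and no reset: what is moved stays moved. The work goes in short steps, Python scripts to look and compute and a shell command to move; the robot and the scene stay as the last step left them, time stands still between calls to the robot, and variables do not carry over. Pictures are saved under pics/ and viewed, and the job is handed in when it is done.

```bash
mkdir -p pics; ls; cat > h.py <<'E'
import numpy as np,cv2
from workcell import bot
def save(c,name): cv2.imwrite('pics/'+name+'.png',cv2.cvtColor(c['img'],cv2.COLOR_RGB2BGR))
def ray(c,u,v,z):
    K=np.array(c['intrinsics']);R=np.array(c['rotation']);e=np.array(c['eye'])
    d=R@np.linalg.solve(K,[u,v,1]); return e+d*(z-e[2])/d[2]
def proj(c,p):
    K=np.array(c['intrinsics']);R=np.array(c['rotation']);e=np.array(c['eye'])
    q=K@(R.T@(np.array(p)-e)); return q[:2]/q[2]
E
python3 - <<'E'
from h import *
o=bot.get_obs()
for k in o: print(k,np.round(o[k],4))
for n in ['top','scene','wrist']:
    c=bot.camera(n); save(c,n+'0'); print(n,c['eye'],np.round(c['rotation'],3).tolist(),np.array(c['intrinsics']).tolist())
E
```

```text
pics
clock 0.0
joint_pos [ 1.214   0.2414  0.0037  1.3352 -0.      1.5708]
joint_vel [ 0.0004  0.0003 -0.0004  0.0026 -0.0005  0.0001]
tau [-5.00000e-04 -3.72324e+01  2.52406e+01  1.71000e-02 -1.00000e-04
 -0.00000e+00]
eef_pos [0.1744 0.4679 0.2494]
tool_rot [ 1.775e-01  9.841e-01 -1.000e-03 -2.000e-04]
ft_force [-0.2876  0.5195  0.4691]
ft_torque [0.0196 0.0024 0.0111]
grip_width 0.0858
top [ 0.37586875 -0.07099153  1.30148311] [0.712, -0.7, 0.045, -0.046] [[489.2585747890884, 0.0, 280.0582539135731], [0.0, 489.2585747890884, 203.17541467521642], [0.0, 0.0, 1.0]]
scene [ 1.03092526 -0.26279081  0.81103524] [0.787, 0.53, -0.182, -0.258] [[462.23331249192114, 0.0, 273.53039182503596], [0.0, 462.23331249192114, 207.36465112341938], [0.0, 0.0, 1.0]]
wrist [0.10645644 0.49425159 0.37209191] [0.812, 0.565, 0.083, 0.12] [[357.8550051234382, 0.0, 283.58068065790826], [0.0, 357.8550051234382, 209.09658182063592], [0.0, 0.0, 1.0]]
```

```bash
sed -i "s/R=np.array(c\['rotation'\])/R=Rotation.from_quat(c['rotation']).as_matrix()/; s/^import numpy as np,cv2/import numpy as np,cv2\nfrom scipy.spatial.transform import Rotation/" h.py; cat h.py
```

```text
import numpy as np,cv2
from scipy.spatial.transform import Rotation
from workcell import bot
def save(c,name): cv2.imwrite('pics/'+name+'.png',cv2.cvtColor(c['img'],cv2.COLOR_RGB2BGR))
def ray(c,u,v,z):
    K=np.array(c['intrinsics']);R=Rotation.from_quat(c['rotation']).as_matrix();e=np.array(c['eye'])
    d=R@np.linalg.solve(K,[u,v,1]); return e+d*(z-e[2])/d[2]
def proj(c,p):
    K=np.array(c['intrinsics']);R=Rotation.from_quat(c['rotation']).as_matrix();e=np.array(c['eye'])
    q=K@(R.T@(np.array(p)-e)); return q[:2]/q[2]
```

View pics/top0.png

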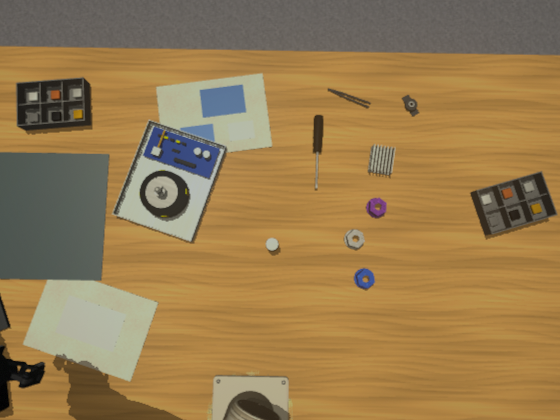

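View pics/scene0.png

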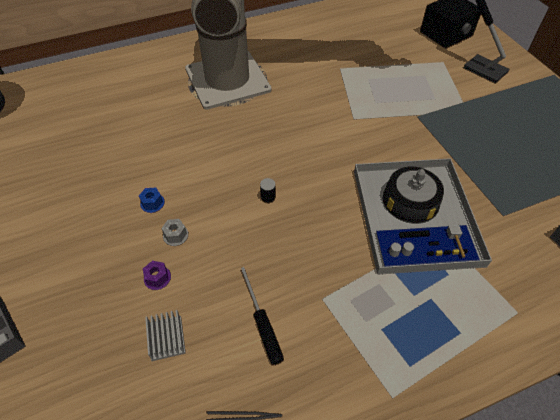

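View pics/wrist0.png

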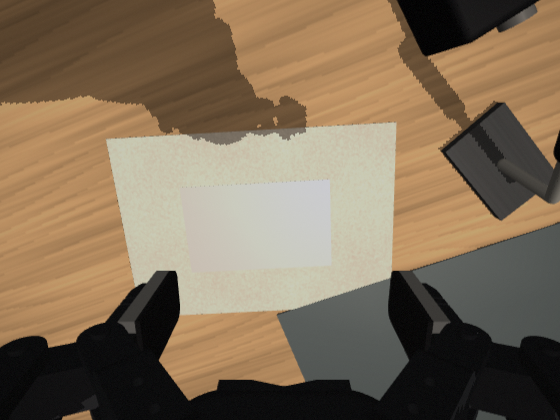

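Candidates for the nut in the top view: steel (355,239), blue (365,279), purple (377,208). The plain steel one fits the description. The stud is at about (161,192), the capacitor at (272,244), the heat sink at (382,160) and the screwdriver at (318,150).

```bash
python3 - <<'E'
from h import *
c=bot.camera('top')
s=bot.camera('scene')
for n,cc in(('t',c),('s',s)):
  for th in ['nut','stud_tip','clamp_top','capacitor','heatsink','screwdriver']:
    for r in bot.trace(th,cc)[:4]:
        m=cv2.moments(r['region'].astype(np.uint8)); 
        u,v=m['m10']/m['m00'],m['m01']/m['m00']
        print(n,th,round(r['confidence'],2),np.round(r['rect'],1),round(u,1),round(v,1),np.round(ray(cc,u,v,0.015),4))
im=cv2.cvtColor(c['img'],cv2.COLOR_RGB2BGR)
a=cv2.resize(im[215:265,330:380],(400,400),interpolation=cv2.INTER_CUBIC)
b=cv2.resize(im[165:225,130:190],(400,400),interpolation=cv2.INTER_CUBIC)
cv2.imwrite('pics/crop1.png',np.hstack([a,b]))
im=cv2.cvtColor(s['img'],cv2.COLOR_RGB2BGR)
a=cv2.resize(im[210:255,150:200],(400,360),interpolation=cv2.INTER_CUBIC)
b=cv2.resize(im[155:227,370:450],(400,360),interpolation=cv2.INTER_CUBIC)
cv2.imwrite('pics/crop2.png',np.hstack([a,b]))
E
```

```text
t nut 0.82 [363.7 277.   17.6  16.7] 364.3 278.1 [ 0.3497 -0.2904  0.015 ]
t nut 0.66 [355.2 240.4  20.3  16.9] 353.8 238.8 [ 0.4514 -0.2633  0.015 ]
t nut 0.55 [375.9 209.7  19.3  20.6] 376.5 207.6 [ 0.535  -0.3235  0.015 ]
t stud_tip 0.7 [171.8 181.8 112.8 121.9] 170.4 180.4 [0.5987 0.2255 0.015 ]
t clamp_top 0.84 [169.9 182.3 115.9 128.4] 170.2 180.8 [0.5978 0.2261 0.015 ]
t heatsink 0.92 [381.5 162.2  24.3  29. ] 381.6 159.9 [ 0.664  -0.3382  0.015 ]
t screwdriver 0.61 [318.8 152.3   8.1  71.5] 317.8 140.4 [ 0.7147 -0.1669  0.015 ]
s nut 0.87 [176.9 232.   26.8  22.6] 173.9 232.1 [ 0.4535 -0.2659  0.015 ]
s nut 0.7 [155.6 274.1  26.6  26.3] 156.1 275.1 [ 0.5384 -0.3235  0.015 ]
s nut 0.69 [151.8 200.7  26.4  22.5] 151.2 200.2 [ 0.3524 -0.2909  0.015 ]
s stud_tip 0.56 [424.6 215.5 139.1 113.2] 418.4 217.8 [0.6148 0.2212 0.015 ]
s stud_tip 0.48 [264.3 317.8  45.8  96.8] 266.2 332.1 [ 0.727  -0.1667  0.015 ]
s clamp_top 0.88 [423.5 216.3 137.7 118.3] 418.6 217.6 [0.6143 0.2218 0.015 ]
s capacitor 0.64 [267.6 192.3  13.9  21.6] 267.9 190.4 [ 0.4244 -0.0448  0.015 ]
s heatsink 0.62 [166.8 337.9  36.9  50.9] 164.6 336.8 [ 0.6666 -0.3379  0.015 ]
s screwdriver 0.57 [262.9 316.2  41.9  94.9] 265.4 329.7 [ 0.7222 -0.1664  0.015 ]
s screwdriver 0.33 [164.6 337.4  38.6  48.2] 164.7 336.9 [ 0.667  -0.3378  0.015 ]
```

View pics/crop1.png

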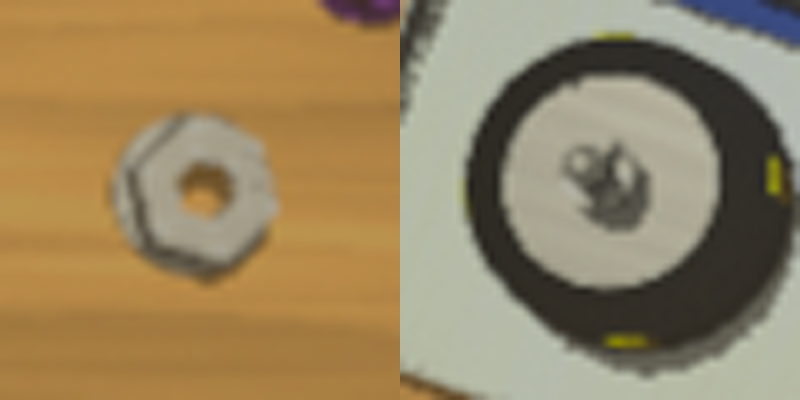

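View pics/crop2.png

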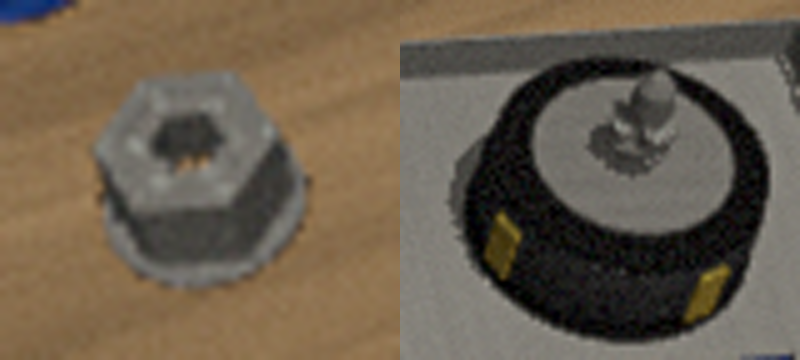

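```bash
python3 - <<'E'
from h import *
o=bot.get_obs(); R=Rotation.from_quat(o['tool_rot']).as_matrix(); print(o['clock'],np.round(R,3).tolist())
c=bot.camera('wrist'); W=Rotation.from_quat(c['rotation']).as_matrix()
print('cam in tool',np.round(R.T@(np.array(c['eye'])-o['eef_pos']),4),np.round(R.T@W,3).tolist())
c=bot.camera('top'); s=bot.camera('scene')
print('washer',ray(c,161.5,192,.055),ray(s,416.4,187,.055))
print('tip',ray(c,157,189.4,.103),ray(s,421.4,171,.103))
print('cap',ray(c,272,243,.05),ray(s,267.6,184,.05))
E
```

```text
0.85 [[-0.937, 0.349, 0.0], [0.349, 0.937, 0.0], [0.0, 0.0, -1.0]]
cam in tool [ 0.0729  0.0006 -0.1226] [[0.0, -0.958, -0.288], [1.0, 0.0, 0.001], [-0.001, -0.288, 0.958]]
washer [0.56116205 0.2378694  0.055     ] [0.56571982 0.23633427 0.055     ]
tip [0.56035301 0.23744399 0.103     ] [0.56321075 0.23664202 0.103     ]
cap [ 0.43510724 -0.04922359  0.05      ] [ 0.43445447 -0.04853315  0.05      ]
```

```bash
python3 -m handwheel '[{"dx":-0.5,"dy":-0.08},{"dx":-1,"dy":-0.17},{"dx":-1,"dy":-0.17},{"dx":-1,"dy":-0.17},{"dx":-1,"dy":-0.17},{"dx":-1,"dy":-0.17},{"dx":-1,"dy":-0.17},{"dx":-1,"dy":-0.17},{"dx":-1,"dy":-0.17},{"dx":-1,"dy":-0.17},{"dx":-1,"dy":-0.17},{"dx":-1,"dy":-0.17}]' 1; python3 -m handwheel '[{"dx":-1,"dy":-0.17},{"dx":-1,"dy":-0.17},{"dx":-1,"dy":-0.17},{"dx":-1,"dy":-0.17},{"dx":-1,"dy":-0.17},{"dx":-1,"dy":-0.17},{"dx":-0.8,"dy":-0.17},{"dx":-0.5,"dy":-0.08},{"dx":0},{"dx":0}]' 1
python3 - <<'E'
from h import *
o=bot.get_obs()
for k in o: print(k,np.round(o[k],4))
c=bot.camera('wrist'); save(c,'w1'); print(proj(c,[.562,.237,.103]),proj(c,[.562,.237,.055]))
E
```

```text
clock 1.0
joint_pos [ 1.214   0.2406  0.005   1.3352 -0.      1.5708]
joint_vel [-0.0004  0.0013 -0.0003 -0.0001 -0.0003  0.0014]
tau [ 7.00000e-04 -3.72215e+01  2.52698e+01  1.20000e-03 -1.00000e-04
 -0.00000e+00]
eef_pos [0.1746 0.4685 0.2503]
tool_rot [0.1774 0.9841 0.     0.    ]
ft_force [-0.0199 -0.1375 -0.0862]
ft_torque [0.0237 0.0932 0.0034]
grip_width 0.0856
[211.09621966 575.48094367] [218.42684806 527.40746529]invalid input
invalid input
```

View pics/w1.png

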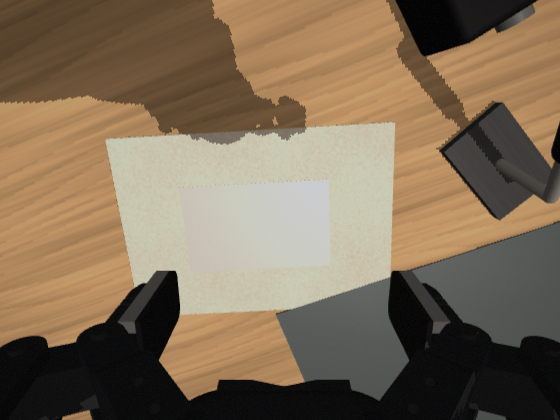

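The rows were refused, so each row probably needs all six keys.

```bash
python3 -m handwheel '[{"dx":-0.5,"dy":-0.08,"dz":0,"ax":0,"ay":0,"az":0},{"dx":-1,"dy":-0.17,"dz":0,"ax":0,"ay":0,"az":0}]' 1
```

```text
clock: 1.25
eef_pos: [0.2075, 0.4497, 0.2503]
tool_rot: [0.176, 0.984, 0.0, 0.0]
ft_force: [0.6, 0.5, -0.5]
grip_width: 0.0852
```

```bash
python3 -m handwheel '[{"dx":-1,"dy":-0.17,"dz":0,"ax":0,"ay":0,"az":0},{"dx":-1,"dy":-0.17,"dz":0,"ax":0,"ay":0,"az":0},{"dx":-1,"dy":-0.17,"dz":0,"ax":0,"ay":0,"az":0},{"dx":-1,"dy":-0.17,"dz":0,"ax":0,"ay":0,"az":0},{"dx":-1,"dy":-0.17,"dz":0,"ax":0,"ay":0,"az":0},{"dx":-1,"dy":-0.17,"dz":0,"ax":0,"ay":0,"az":0},{"dx":-1,"dy":-0.17,"dz":0,"ax":0,"ay":0,"az":0},{"dx":-1,"dy":-0.17,"dz":0,"ax":0,"ay":0,"az":0},{"dx":-1,"dy":-0.17,"dz":0,"ax":0,"ay":0,"az":0},{"dx":-1,"dy":-0.17,"dz":0,"ax":0,"ay":0,"az":0},{"dx":-1,"dy":-0.17,"dz":0,"ax":0,"ay":0,"az":0}]' 1; python3 -m handwheel '[{"dx":-1,"dy":-0.17,"dz":0,"ax":0,"ay":0,"az":0},{"dx":-1,"dy":-0.17,"dz":0,"ax":0,"ay":0,"az":0},{"dx":-1,"dy":-0.17,"dz":0,"ax":0,"ay":0,"az":0},{"dx":-1,"dy":-0.17,"dz":0,"ax":0,"ay":0,"az":0},{"dx":-1,"dy":-0.17,"dz":0,"ax":0,"ay":0,"az":0},{"dx":-1,"dy":-0.17,"dz":0,"ax":0,"ay":0,"az":0},{"dx":-0.5,"dy":-0.1,"dz":0,"ax":0,"ay":0,"az":0},{"dx":0,"dy":0,"dz":0,"ax":0,"ay":0,"az":0},{"dx":0,"dy":0,"dz":0,"ax":0,"ay":0,"az":0}]' 1
python3 - <<'E'
from h import *
o=bot.get_obs()
for k in o: print(k,np.round(o[k],4))
c=bot.camera('wrist'); save(c,'w2'); print(proj(c,[.562,.237,.103]),proj(c,[.562,.237,.055]))
E
```

```text
clock: 2.35
eef_pos: [0.4503, 0.3082, 0.2503]
tool_rot: [0.178, 0.984, -0.0, 0.0]
ft_force: [-0.9, 1.2, -0.4]
grip_width: 0.0851
clock: 3.25
eef_pos: [0.591, 0.2266, 0.2501]
tool_rot: [0.178, 0.984, -0.0, -0.001]
ft_force: [-0.7, 0.0, -0.2]
grip_width: 0.0852
clock 3.25
joint_pos [3.6590e-01 5.1570e-01 4.0860e-01 1.4647e+00 5.0000e-04 7.2300e-01]
joint_vel [ 0.0209 -0.0128 -0.0092  0.0015 -0.0012  0.0015]
tau [-7.45300e-01 -5.01097e+01  2.59354e+01 -5.12000e-02 -4.57000e-02
 -5.60000e-03]
eef_pos [0.591  0.2266 0.2501]
tool_rot [ 1.776e-01  9.841e-01 -1.000e-04 -5.000e-04]
ft_force [-0.6602  0.0366 -0.1615]
ft_torque [-0.0027  0.0734 -0.034 ]
grip_width 0.0852
[282.21681652 159.80074502] [282.40577334 151.37588111]
```

View pics/w2.png

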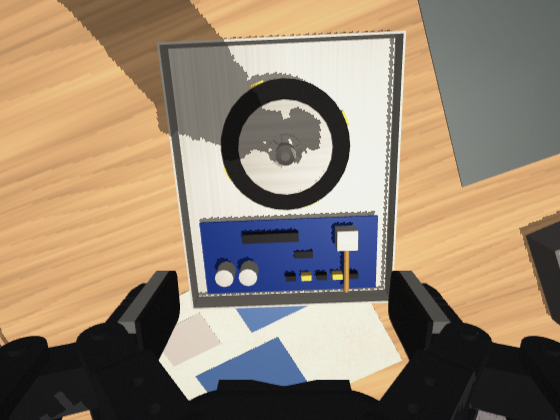

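```bash
python3 - <<'E'
from h import *
c=bot.camera('wrist')
im=cv2.cvtColor(c['img'],cv2.COLOR_RGB2BGR)
g=cv2.cvtColor(im,cv2.COLOR_BGR2GRAY)
m=(g<45).astype(np.uint8); m[:, :200]=0; m[:,370:]=0; m[:60]=0; m[215:]=0
n,l,st,_=cv2.connectedComponentsWithStats(m); i=1+np.argmax(st[1:,4]); m=(l==i).astype(np.uint8)
cs,h=cv2.findContours(m,cv2.RETR_CCOMP,cv2.CHAIN_APPROX_NONE)
for k in cs:
    if len(k)>100:
        e=cv2.fitEllipse(k); print(len(k),e, ray(c,*e[0],.055))
for r in bot.trace('stud_tip',c)[:2]: print(r['confidence'],r['rect'])
cv2.imwrite('pics/w2c.png',cv2.resize(im[90:220,220:350],(780,600),interpolation=cv2.INTER_CUBIC)) if 0 else cv2.imwrite('pics/w2c.png',cv2.resize(im[110:190,245:325],(560,560),interpolation=cv2.INTER_CUBIC))
E
```

```text
363 ((284.6242980957031, 144.0687255859375), (126.95880126953125, 128.985107421875), 177.43922424316406) [0.55645454 0.24147281 0.055     ]
273 ((284.8733215332031, 146.89573669433594), (96.08732604980469, 97.04740142822266), 6.49093770980835) [0.5588445  0.24082048 0.055     ]
0.56 [283.9, 171.3, 250.2, 279.7]
```

View pics/w2c.png

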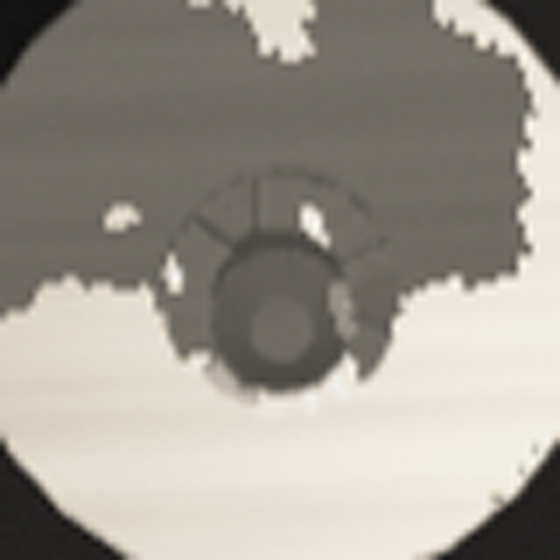

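```bash
python3 - <<'E'
from h import *
c=bot.camera('wrist')
print(ray(c,285.3,157.1,.103),ray(c,284.9,146.9,.055))
print(bot.get_obs()['joint_pos'],bot.get_obs()['clock'])
E
```

```text
[0.56066238 0.2406978  0.103     ] [0.55888009 0.24124452 0.055     ]
[3.67549913e-01 5.14686999e-01 4.08408482e-01 1.46451436e+00
 1.38946204e-04 7.22901955e-01] 3.45
```

```bash
python3 -m handwheel '[{"dx":-0.14,"dy":-0.5,"dz":0,"ax":0,"ay":0,"az":0},{"dx":-0.14,"dy":-1,"dz":0,"ax":0,"ay":0,"az":0},{"dx":-0.14,"dy":-1,"dz":0,"ax":0,"ay":0,"az":0},{"dx":-0.14,"dy":-1,"dz":0,"ax":0,"ay":0,"az":0},{"dx":-0.14,"dy":-1,"dz":0,"ax":0,"ay":0,"az":0},{"dx":-0.14,"dy":-1,"dz":0,"ax":0,"ay":0,"az":0},{"dx":-0.14,"dy":-1,"dz":0,"ax":0,"ay":0,"az":0},{"dx":-0.14,"dy":-1,"dz":0,"ax":0,"ay":0,"az":0},{"dx":-0.14,"dy":-1,"dz":0,"ax":0,"ay":0,"az":0},{"dx":-0.14,"dy":-1,"dz":0,"ax":0,"ay":0,"az":0},{"dx":-0.14,"dy":-1,"dz":0,"ax":0,"ay":0,"az":0},{"dx":-0.14,"dy":-1,"dz":0,"ax":0,"ay":0,"az":0}]' 1; python3 -m handwheel '[{"dx":-0.14,"dy":-1,"dz":0.2,"ax":0,"ay":0,"az":0},{"dx":-0.14,"dy":-1,"dz":0.2,"ax":0,"ay":0,"az":0},{"dx":-0.14,"dy":-1,"dz":0.2,"ax":0,"ay":0,"az":0},{"dx":-0.14,"dy":-1,"dz":0.2,"ax":0,"ay":0,"az":0},{"dx":-0.14,"dy":-1,"dz":0.2,"ax":0,"ay":0,"az":0},{"dx":-0.14,"dy":-1,"dz":0.2,"ax":0,"ay":0,"az":0},{"dx":-0.14,"dy":-1,"dz":0.2,"ax":0,"ay":0,"az":0},{"dx":-0.14,"dy":-1,"dz":0.2,"ax":0,"ay":0,"az":0},{"dx":-0.14,"dy":-0.8,"dz":0,"ax":0,"ay":0,"az":0},{"dx":0,"dy":0,"dz":0,"ax":0,"ay":0,"az":0},{"dx":0,"dy":0,"dz":0,"ax":0,"ay":0,"az":0}]' 1
python3 - <<'E'
from h import *
o=bot.get_obs()
for k in ['joint_pos','eef_pos','tool_rot']: print(k,np.round(o[k],4))
c=bot.camera('wrist'); save(c,'w3'); print(proj(c,[.452,-.264,.015]))
for r in bot.trace('nut',c)[:4]: print(r['confidence'],r['rect'])
E
```

```text
clock: 4.65
eef_pos: [0.5294, -0.0586, 0.2506]
tool_rot: [0.177, 0.984, -0.0, 0.0]
ft_force: [0.7, -0.2, -0.7]
grip_width: 0.0858
clock: 5.75
eef_pos: [0.4824, -0.2746, 0.2105]
tool_rot: [0.178, 0.984, 0.0, -0.0]
ft_force: [-0.1, -0.6, -1.2]
grip_width: 0.0852
joint_pos [-5.1770e-01  3.6890e-01  7.8400e-02  1.2804e+00  3.0000e-04 -1.5990e-01]
eef_pos [ 0.4824 -0.2746  0.2105]
tool_rot [ 1.779e-01  9.840e-01  2.000e-04 -0.000e+00]
[281.85940126 149.46235247]
0.92 [280.2, 148.2, 56.2, 61.0]
0.88 [209.2, 39.4, 72.8, 72.8]
0.56 [255.2, 252.5, 57.1, 57.3]
```

View pics/w3.png

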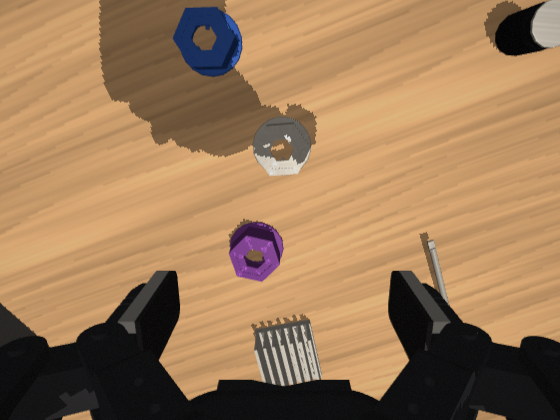

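```bash
python3 - <<'E'
from h import *
c=bot.camera('wrist')
im=cv2.cvtColor(c['img'],cv2.COLOR_RGB2BGR)
cr=cv2.resize(im[105:190,240:325],(595,595),interpolation=cv2.INTER_CUBIC)
cv2.imwrite('pics/w3c.png',cv2.convertScaleAbs(cr,alpha=1.3,beta=10))
E
```

```text
(no output)
```

View pics/w3c.png

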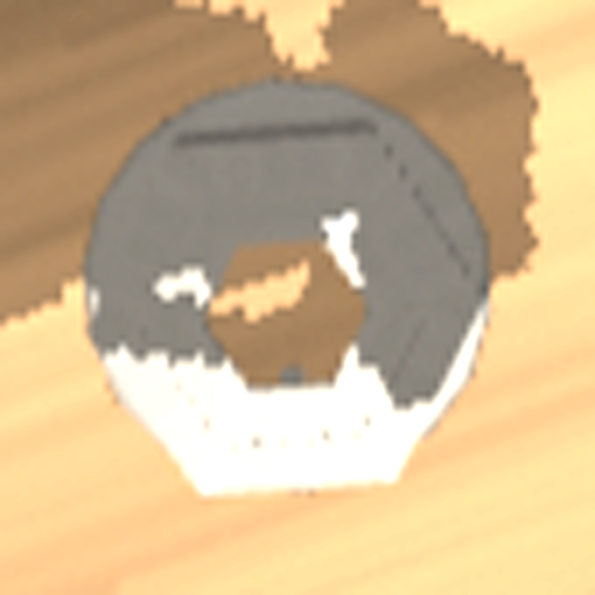

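```bash
python3 - <<'E'
from h import *
c=bot.camera('wrist'); o=bot.get_obs(); R=Rotation.from_quat(o['tool_rot']).as_matrix()
P=[(178,140),(372,125),(395,485),(205,495)]
Q=[ray(c,240+x/7,105+y/7,.030) for x,y in P]
T=[R.T@(q-o['eef_pos']) for q in Q]
for q,t in zip(Q,T): print(np.round(q,4),np.round(t,4))
for a,b in((0,1),(3,2)):
    d=T[b]-T[a]; print(np.linalg.norm(d),np.degrees(np.arctan2(d[0],d[1])))
print('ctr',np.mean(Q,0),np.mean(T,0))
# circle hole via flange: outline
print(ray(c,240+287/7,105+312/7,.030), 'hole')
E
```

```text
[ 0.4274 -0.2681  0.03  ] [ 0.0543 -0.0143  0.1805]
[ 0.4337 -0.2461  0.03  ] [0.056  0.0086 0.1806]
[ 0.4751 -0.2581  0.03  ] [0.013  0.0117 0.1806]
[ 0.4682 -0.2804  0.03  ] [ 0.0117 -0.0116  0.1806]
0.022949983580315702 4.307275790963582
0.023377776727350835 3.052521292192665
ctr [ 0.45109759 -0.2631836   0.03      ] [ 0.03375526 -0.00141876  0.18055427]
[ 0.450742   -0.26313945  0.03      ] hole
```

```bash
python3 -m handwheel '[{"dx":0.67,"dy":-0.03,"dz":0.5,"ax":0,"ay":0,"az":0},{"dx":0.68,"dy":-0.03,"dz":1,"ax":0,"ay":0,"az":0},{"dx":0,"dy":0,"dz":1,"ax":0,"ay":0,"az":1},{"dx":0,"dy":0,"dz":1,"ax":0,"ay":0,"az":1},{"dx":0,"dy":0,"dz":1,"ax":0,"ay":0,"az":1},{"dx":0,"dy":0,"dz":0.5,"ax":0,"ay":0,"az":0.07},{"dx":0,"dy":0,"dz":0,"ax":0,"ay":0,"az":0},{"dx":0,"dy":0,"dz":0,"ax":0,"ay":0,"az":0}]' 1
python3 - <<'E'
from h import *
o=bot.get_obs()
for k in ['joint_pos','eef_pos','tool_rot']: print(k,np.round(o[k],4))
c=bot.camera('wrist'); save(c,'w4'); print(proj(c,[.451,-.263,.03]))
E
```

```text
clock: 6.75
eef_pos: [0.4515, -0.2641, 0.086]
tool_rot: [0.396, 0.918, -0.0, 0.0]
ft_force: [0.2, 0.0, 0.9]
grip_width: 0.0855
joint_pos [-0.5292  0.4154 -0.2024  0.9523 -0.      0.2854]
eef_pos [ 0.4515 -0.2641  0.086 ]
tool_rot [ 3.961e-01  9.182e-01 -1.000e-04  4.000e-04]
[282.66685938 241.87745545]
```

View pics/w4.png

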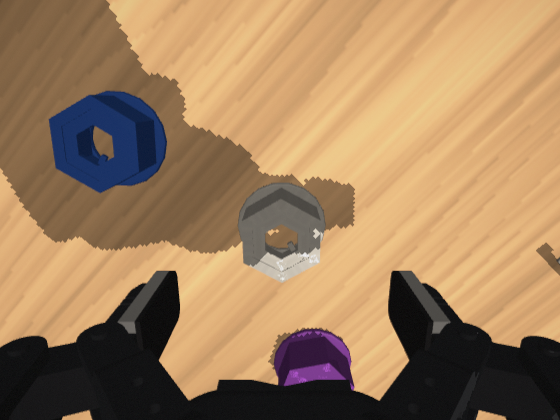

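```bash
python3 -m handwheel '[{"dx":0,"dy":0,"dz":0.8,"ax":0,"ay":0,"az":0},{"dx":0,"dy":0,"dz":0.8,"ax":0,"ay":0,"az":0},{"dx":0,"dy":0,"dz":0.5,"ax":0,"ay":0,"az":0},{"dx":0,"dy":0,"dz":0.38,"ax":0,"ay":0,"az":0},{"dx":0,"dy":0,"dz":0,"ax":0,"ay":0,"az":0},{"dx":0,"dy":0,"dz":0,"ax":0,"ay":0,"az":0}]' 1; python3 -m handwheel '[{"dx":0,"dy":0,"dz":0,"ax":0,"ay":0,"az":0},{"dx":0,"dy":0,"dz":0,"ax":0,"ay":0,"az":0},{"dx":0,"dy":0,"dz":0,"ax":0,"ay":0,"az":0},{"dx":0,"dy":0,"dz":0,"ax":0,"ay":0,"az":0},{"dx":0,"dy":0,"dz":0,"ax":0,"ay":0,"az":0},{"dx":0,"dy":0,"dz":0,"ax":0,"ay":0,"az":0}]' -1
python3 - <<'E'
from h import *
o=bot.get_obs()
for k in o: print(k,np.round(o[k],4))
c=bot.camera('wrist'); save(c,'w5')
E
```

```text
clock: 7.4
eef_pos: [0.4513, -0.2643, 0.0238]
tool_rot: [0.397, 0.918, -0.0, 0.0]
ft_force: [-0.5, 0.7, 0.4]
grip_width: 0.0859
clock: 8.0
eef_pos: [0.4515, -0.2645, 0.0241]
tool_rot: [0.397, 0.918, -0.0, 0.001]
ft_force: [-1.0, 0.1, 6.1]
grip_width: 0.0407
clock 8.0
joint_pos [-5.299e-01  4.949e-01 -2.685e-01  8.058e-01 -1.000e-04  2.874e-01]
joint_vel [ 0.0019  0.0012  0.0022 -0.0011  0.0003  0.0004]
tau [ 2.90000e-02 -4.00210e+01  1.77064e+01 -2.10000e-01  5.83000e-02
  1.20000e-03]
eef_pos [ 0.4515 -0.2645  0.0241]
tool_rot [ 3.974e-01  9.177e-01 -2.000e-04  8.000e-04]
ft_force [-0.9557  0.1182  6.07  ]
ft_torque [0.0657 0.1138 0.0447]
grip_width 0.0407
```

View pics/w5.png

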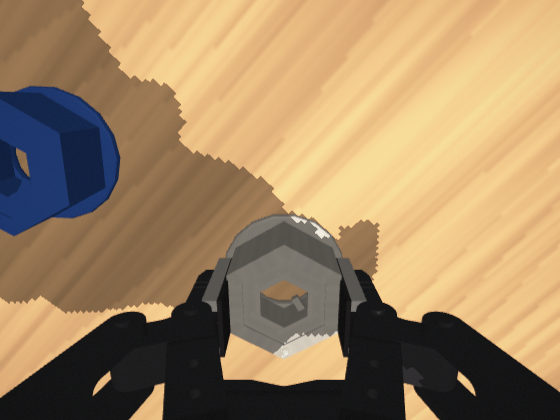

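```bash
python3 -m handwheel '[{"dx":0,"dy":0,"dz":-0.3,"ax":0,"ay":0,"az":0},{"dx":0,"dy":0,"dz":-1,"ax":0,"ay":0,"az":0},{"dx":0,"dy":0,"dz":-1,"ax":0,"ay":0,"az":0},{"dx":0,"dy":0,"dz":-1,"ax":0,"ay":0,"az":0},{"dx":0,"dy":0,"dz":-1,"ax":0,"ay":0,"az":0},{"dx":0,"dy":0,"dz":-1,"ax":0,"ay":0,"az":0},{"dx":0,"dy":0,"dz":-0.5,"ax":0,"ay":0,"az":0},{"dx":0,"dy":0,"dz":0,"ax":0,"ay":0,"az":0}]' -1
python3 - <<'E'
from h import *
o=bot.get_obs();print(o['grip_width'],o['ft_force'])
c=bot.camera('wrist'); save(c,'w6')
R=Rotation.from_quat(o['tool_rot']).as_matrix()
for p in [(284,248),(284,357),(230,300),(341,300)]:
    q=ray(c,*p,o['eef_pos'][2]+.006); print(np.round(R.T@(q-o['eef_pos']),4))
im=cv2.cvtColor(c['img'],cv2.COLOR_RGB2BGR)
cv2.imwrite('pics/w6c.png',cv2.resize(im[200:380,200:370],(567,600),interpolation=cv2.INTER_CUBIC))
E
```

```text
clock: 8.85
eef_pos: [0.4518, -0.2646, 0.1702]
tool_rot: [0.397, 0.918, -0.0, 0.002]
ft_force: [-0.1, 0.6, -1.6]
grip_width: 0.041
0.04100533306637502 [-0.08272713  0.59108126 -1.61987913]
[ 0.0239  0.001  -0.0061]
[-0.0219  0.001  -0.0059]
[ 0.0032 -0.0189 -0.006 ]
[ 0.0032  0.022  -0.006 ]
```

View pics/w6c.png

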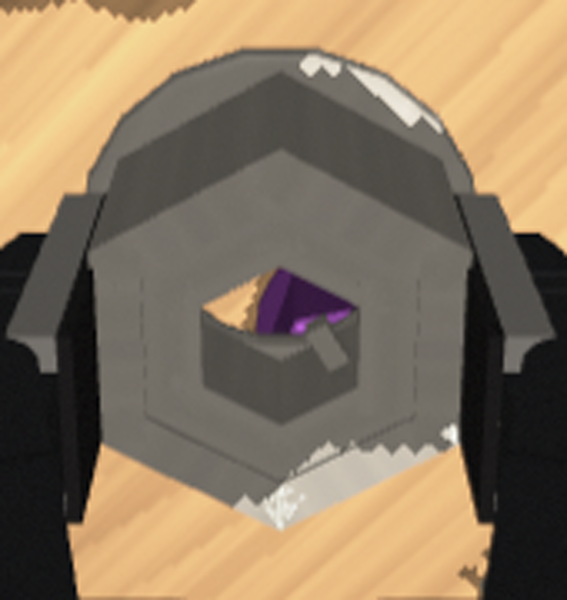

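```bash
python3 -m handwheel '[{"dx":0.34,"dy":0.5,"dz":0,"ax":0,"ay":0,"az":0},{"dx":0.69,"dy":1,"dz":0,"ax":0,"ay":0,"az":0},{"dx":0.69,"dy":1,"dz":0,"ax":0,"ay":0,"az":0},{"dx":0.69,"dy":1,"dz":0,"ax":0,"ay":0,"az":0},{"dx":0.69,"dy":1,"dz":0,"ax":0,"ay":0,"az":0},{"dx":0.69,"dy":1,"dz":0,"ax":0,"ay":0,"az":0},{"dx":0.69,"dy":1,"dz":0,"ax":0,"ay":0,"az":0},{"dx":0.69,"dy":1,"dz":0,"ax":0,"ay":0,"az":0},{"dx":0.69,"dy":1,"dz":0,"ax":0,"ay":0,"az":0},{"dx":0.69,"dy":1,"dz":0,"ax":0,"ay":0,"az":0},{"dx":0.69,"dy":1,"dz":0,"ax":0,"ay":0,"az":0},{"dx":0.69,"dy":1,"dz":0,"ax":0,"ay":0,"az":0}]' -1;  python3 -m handwheel '[{"dx":0.69,"dy":1,"dz":0,"ax":0,"ay":0,"az":0},{"dx":0.69,"dy":1,"dz":0,"ax":0,"ay":0,"az":0},{"dx":0.69,"dy":1,"dz":0,"ax":0,"ay":0,"az":0},{"dx":0.69,"dy":1,"dz":0,"ax":0,"ay":0,"az":0},{"dx":0.6,"dy":0.9,"dz":0,"ax":0,"ay":0,"az":0},{"dx":0.35,"dy":0.55,"dz":0,"ax":0,"ay":0,"az":0},{"dx":0,"dy":0,"dz":0,"ax":0,"ay":0,"az":0},{"dx":0,"dy":0,"dz":0,"ax":0,"ay":0,"az":0}]' -1
python3 - <<'E'
from h import *
o=bot.get_obs()
for k in ['joint_pos','eef_pos','tool_rot','ft_force','ft_torque','grip_width']: print(k,np.round(o[k],4))
R=Rotation.from_quat(o['tool_rot']).as_matrix()
print('tool shift units to target',R.T@(np.array([.5617,.2383,0.17])-o['eef_pos'])/.025)
ims=[]
for n in ['wrist','scene','top']:
    c=bot.camera(n); save(c,n+'7')
    if n=='scene': a=c['img'][100:230,360:490]
    if n=='top': b=c['img'][130:260,110:240]
cv2.imwrite('pics/c7.png',cv2.cvtColor(np.hstack([cv2.resize(a,(400,400)),cv2.resize(b,(400,400))]),cv2.COLOR_RGB2BGR))
E
```

```text
clock: 10.1
eef_pos: [0.5235, 0.0791, 0.1666]
tool_rot: [0.397, 0.918, -0.001, -0.002]
ft_force: [-0.1, -0.9, -2.1]
grip_width: 0.0413
clock: 10.9
eef_pos: [0.5593, 0.2382, 0.1665]
tool_rot: [0.397, 0.918, -0.001, -0.001]
ft_force: [0.5, -0.8, -2.4]
grip_width: 0.041
joint_pos [ 4.0270e-01  5.0130e-01  1.6690e-01  1.2402e+00 -2.0000e-04  1.2188e+00]
eef_pos [0.5593 0.2382 0.1665]
tool_rot [ 0.3968  0.9179 -0.0015 -0.0012]
ft_force [ 0.4521 -0.8209 -2.3501]
ft_torque [-0.0361 -0.021   0.0247]
grip_width 0.041
tool shift units to target [-0.06105526  0.07104643 -0.1395306 ]
```

View pics/wrist7.png

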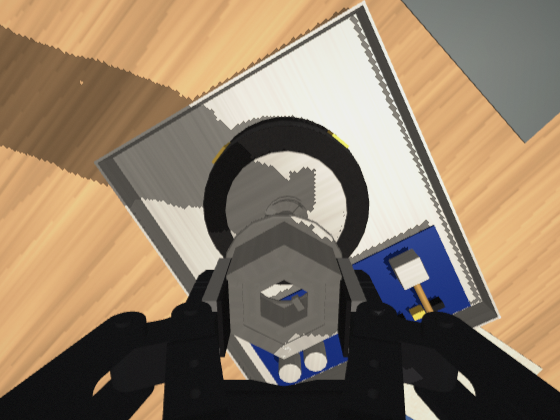

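View pics/c7.png

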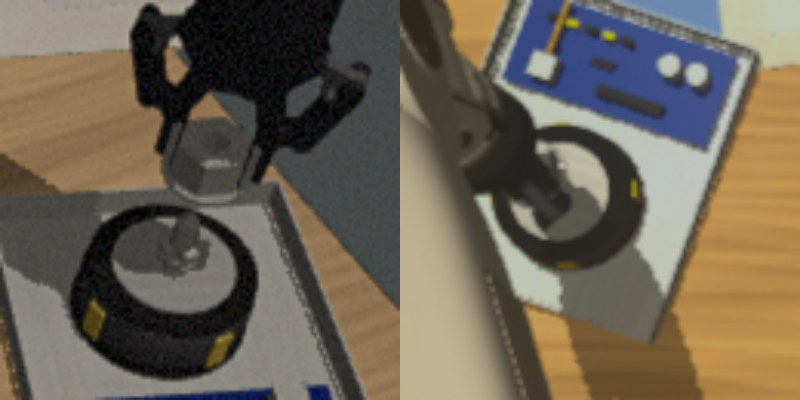

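```bash
python3 - <<'E'
from h import *
o=bot.get_obs(); R=Rotation.from_quat(o['tool_rot']).as_matrix(); t=o['eef_pos']
c=bot.camera('scene'); im=cv2.cvtColor(c['img'],cv2.COLOR_RGB2BGR)
x0,y0,x1,y1=385,120,465,200; S=10
b=cv2.resize(im[y0:y1,x0:x1],None,fx=S,fy=S,interpolation=cv2.INTER_CUBIC)[:600] if 0 else cv2.resize(im[y0:y1,x0:x1],(600,600),interpolation=cv2.INTER_CUBIC); S=7.5
def P(p): q=proj(c,p); return ((q[0]+.5-x0)*S-.5,(q[1]+.5-y0)*S-.5)
def poly(ps,col): cv2.polylines(b,[np.array([P(p) for p in ps],np.int32)],True,col,1)
org=t+R@[.001,0,.024]
a=np.radians(np.arange(0,360,10)); h=np.radians(np.arange(0,360,60))
poly([org+R@[.027*np.cos(k),.027*np.sin(k),0] for k in a],(0,255,0))
poly([org+R@[.02425*np.cos(k),.02425*np.sin(k),-.03] for k in h],(0,0,255))
s=np.array([.561,.239,.055])
poly([s+[.042*np.cos(k),.042*np.sin(k),0] for k in a],(255,255,0))
poly([s+[.008*np.cos(k),.008*np.sin(k),.042] for k in a],(255,0,255))
poly([s+[.014*np.cos(k),.014*np.sin(k),.022] for k in a],(255,0,255))
cv2.imwrite('pics/ov8.png',b)
E
```

View pics/ov8.png

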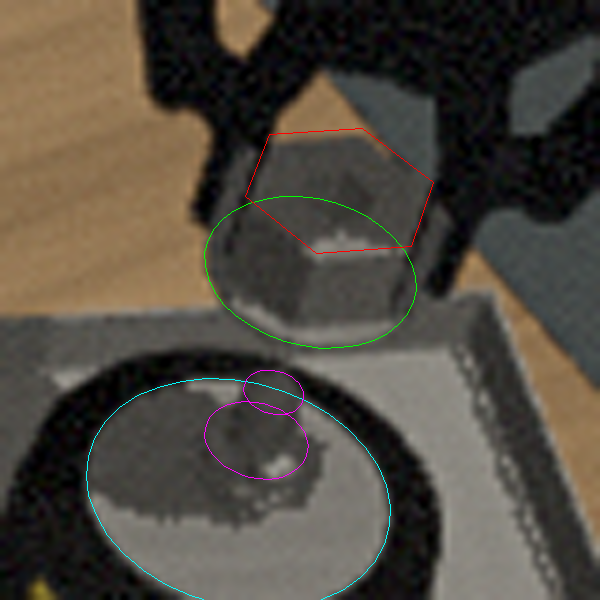

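```bash
python3 - <<'E'
from h import *
c=bot.camera('scene'); im=cv2.cvtColor(c['img'],cv2.COLOR_RGB2BGR)
b=cv2.resize(im[150:205,390:450],(780,590)[0:1]+(590,) if 0 else (655,600),interpolation=cv2.INTER_CUBIC)
b=cv2.convertScaleAbs(b,alpha=1.8,beta=-20)
S=600/55
a=np.radians(np.arange(0,360,10))
def P(p): q=proj(c,p); return (int((q[0]+.5-390)*S),int((q[1]+.5-150)*S))
for s in ([.561,.239,.055],[.5625,.2375,.055]):
  for r,h in((.008,.042),(.042,0)):
    for k in a: cv2.circle(b,P(np.array(s)+[r*np.cos(k),r*np.sin(k),h]),1,(0,0,255) if s[0]==.561 else (0,255,0),-1)
cv2.imwrite('pics/z9.png',b); print(bot.get_obs()['clock'])
E
```

```text
11.15
```

View pics/z9.png

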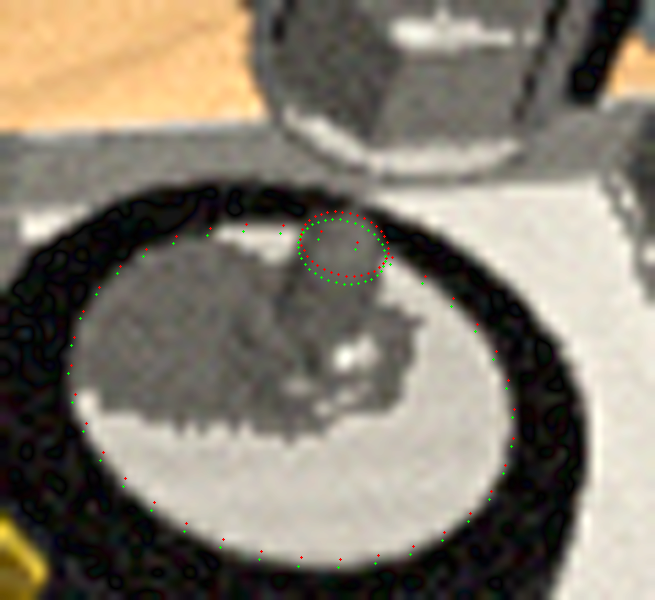

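```bash
python3 -m handwheel '[{"dx":-0.09,"dy":0.07,"dz":0,"ax":0,"ay":0,"az":0},{"dx":0,"dy":0,"dz":0.4,"ax":0,"ay":0,"az":-0.7},{"dx":0,"dy":0,"dz":0.6,"ax":0,"ay":0,"az":-0.8},{"dx":0,"dy":0,"dz":0.5,"ax":0,"ay":0,"az":-0.6},{"dx":0,"dy":0,"dz":0.3,"ax":0,"ay":0,"az":0},{"dx":0,"dy":0,"dz":0,"ax":0,"ay":0,"az":0},{"dx":0,"dy":0,"dz":0,"ax":0,"ay":0,"az":0}]' -1
python3 - <<'E'
from h import *
o=bot.get_obs()
for k in ['joint_pos','eef_pos','tool_rot','ft_force','ft_torque','grip_width']: print(k,np.round(o[k],4))
c=bot.camera('wrist'); save(c,'w10')
R=Rotation.from_quat(o['tool_rot']).as_matrix();print(R.T@(np.array([.5615,.2385,0])-o['eef_pos']),np.round(R,4).tolist())
E
```

```text
clock: 11.85
eef_pos: [0.564, 0.2375, 0.1237]
tool_rot: [0.249, 0.968, 0.0, 0.0]
ft_force: [-0.2, 0.2, -1.0]
grip_width: 0.0408
joint_pos [0.3986 0.5368 0.1092 1.1427 0.     0.9025]
eef_pos [0.564  0.2375 0.1237]
tool_rot [2.493e-01 9.684e-01 2.000e-04 2.000e-04]
ft_force [-0.2075  0.2076 -0.9891]
ft_torque [ 0.0235  0.0118 -0.0082]
grip_width 0.0408
[ 0.00268778 -0.00037846  0.12371717] [[-0.8757, 0.4828, 0.0005], [0.4828, 0.8757, 0.0002], [-0.0003, 0.0004, -1.0]]
```

View pics/w10.png

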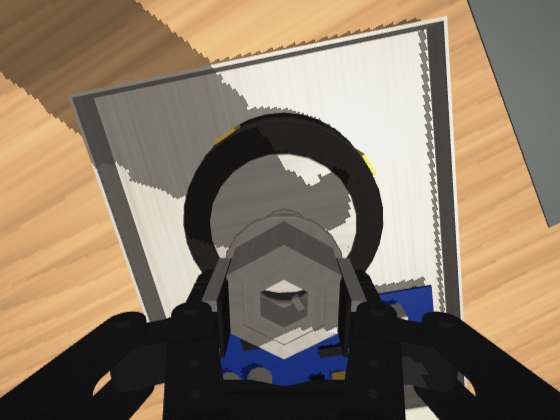

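```bash
python3 -m handwheel '[{"dx":0.07,"dy":-0.01,"dz":0,"ax":0,"ay":0,"az":0},{"dx":0,"dy":0,"dz":0.3,"ax":0,"ay":0,"az":0},{"dx":0,"dy":0,"dz":0.3,"ax":0,"ay":0,"az":0},{"dx":0,"dy":0,"dz":0.15,"ax":0,"ay":0,"az":0},{"dx":0,"dy":0,"dz":0,"ax":0,"ay":0,"az":0}]' -1
python3 -m handwheel '[{"dx":0,"dy":0,"dz":0.15,"ax":0,"ay":0,"az":0},{"dx":0,"dy":0,"dz":0.1,"ax":0,"ay":0,"az":0},{"dx":0,"dy":0,"dz":0,"ax":0,"ay":0,"az":0}]' -1
python3 - <<'E'
from h import *
o=bot.get_obs()
for k in ['joint_pos','eef_pos','tool_rot','ft_force','ft_torque','grip_width']: print(k,np.round(o[k],4))
c=bot.camera('wrist'); save(c,'w11')
c=bot.camera('scene'); im=cv2.cvtColor(c['img'],cv2.COLOR_RGB2BGR)
cv2.imwrite('pics/s11.png',cv2.resize(im[120:210,370:470],(660,594),interpolation=cv2.INTER_CUBIC))
E
```

```text
clock: 12.4
eef_pos: [0.561, 0.2381, 0.1032]
tool_rot: [0.248, 0.969, -0.001, -0.001]
ft_force: [-1.1, -0.0, -1.6]
grip_width: 0.0404
clock: 12.7
eef_pos: [0.5616, 0.2384, 0.0978]
tool_rot: [0.248, 0.969, -0.0, -0.0]
ft_force: [-1.0, 1.4, -2.6]
grip_width: 0.0409
joint_pos [4.0120e-01 5.5670e-01 7.0500e-02 1.0853e+00 6.0000e-04 9.0320e-01]
eef_pos [0.5616 0.2384 0.0978]
tool_rot [ 2.484e-01  9.687e-01 -0.000e+00 -5.000e-04]
ft_force [-0.9945  1.3622 -2.5565]
ft_torque [ 0.394   0.3169 -0.0034]
grip_width 0.0409
```

View pics/s11.png

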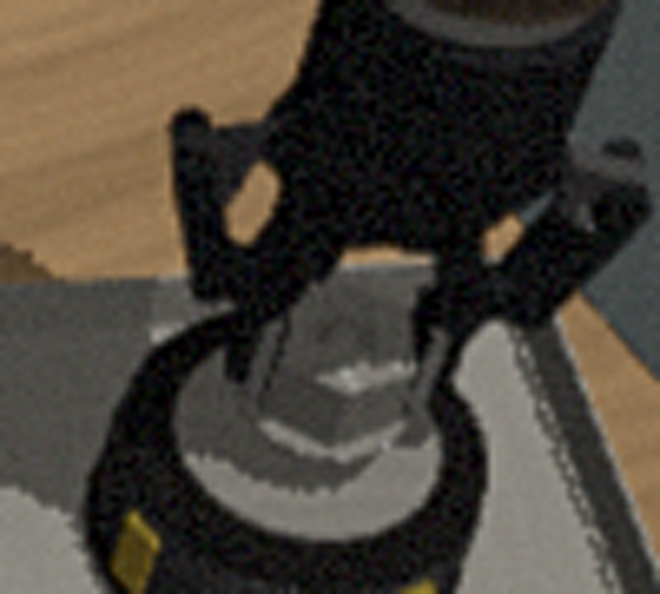

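View pics/w11.png

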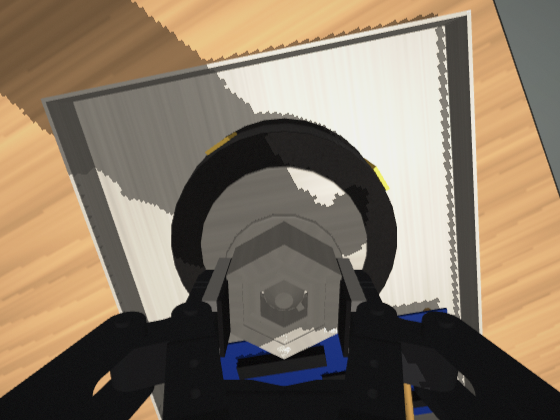

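The pilot is centred in the nut's hole at (284,300). I'll lower it until it touches.

```bash
python3 -m handwheel '[{"dx":0,"dy":0,"dz":0.08,"ax":0,"ay":0,"az":0},{"dx":0,"dy":0,"dz":0.08,"ax":0,"ay":0,"az":0}]' -1
python3 -m handwheel '[{"dx":0,"dy":0,"dz":0.08,"ax":0,"ay":0,"az":0},{"dx":0,"dy":0,"dz":0,"ax":0,"ay":0,"az":0}]' -1
python3 -m handwheel '[{"dx":0,"dy":0,"dz":0.06,"ax":0,"ay":0,"az":0},{"dx":0,"dy":0,"dz":0,"ax":0,"ay":0,"az":0}]' -1
```

```text
clock: 13.0
eef_pos: [0.5618, 0.2385, 0.0946]
tool_rot: [0.248, 0.969, 0.0, -0.0]
ft_force: [-3.6, 1.5, 6.5]
grip_width: 0.0412
clock: 13.2
eef_pos: [0.5613, 0.2384, 0.0919]
tool_rot: [0.248, 0.969, 0.0, -0.001]
ft_force: [-3.5, 3.7, -2.7]
grip_width: 0.0412
clock: 13.4
eef_pos: [0.5614, 0.2385, 0.0913]
tool_rot: [0.248, 0.969, 0.0, -0.001]
ft_force: [-6.0, 3.3, 2.9]
grip_width: 0.0409
```

```bash
python3 -m handwheel '[{"dx":0,"dy":0,"dz":0.05,"ax":0,"ay":0,"az":0},{"dx":0,"dy":0,"dz":0,"ax":0,"ay":0,"az":0}]' -1
python3 -m handwheel '[{"dx":0,"dy":0,"dz":0,"ax":0,"ay":0,"az":-0.5},{"dx":0,"dy":0,"dz":0,"ax":0,"ay":0,"az":-0.5}]' -1
```

```text
clock: 13.6
eef_pos: [0.5614, 0.2385, 0.0912]
tool_rot: [0.248, 0.969, 0.0, -0.0]
ft_force: [-8.1, 2.7, 8.6]
grip_width: 0.0407
clock: 13.8
eef_pos: [0.5616, 0.239, 0.0912]
tool_rot: [0.174, 0.985, 0.001, -0.0]
ft_force: [-6.5, 2.6, 7.6]
grip_width: 0.0409
```

```bash
python3 -m handwheel '[{"dx":0.03,"dy":-0.01,"dz":0,"ax":0,"ay":0,"az":-0.5},{"dx":0,"dy":0,"dz":0,"ax":0,"ay":0,"az":-0.6}]' -1
python3 -m handwheel '[{"dx":0,"dy":0,"dz":0,"ax":0,"ay":0,"az":-0.5},{"dx":0,"dy":0,"dz":0,"ax":0,"ay":0,"az":-0.5}]' -1
python3 -m handwheel '[{"dx":0,"dy":0,"dz":0,"ax":0,"ay":0,"az":-0.5},{"dx":0,"dy":0,"dz":0,"ax":0,"ay":0,"az":-0.5}]' -1; python3 -c "
from h import *
o=bot.get_obs()
for k in ['joint_pos','eef_pos','tool_rot','ft_force','ft_torque','grip_width']: print(k,np.round(o[k],4))"
```

```text
clock: 14.0
eef_pos: [0.5616, 0.2391, 0.0912]
tool_rot: [0.092, 0.996, 0.001, 0.001]
ft_force: [-4.7, 3.9, 5.8]
grip_width: 0.0412
clock: 14.2
eef_pos: [0.5616, 0.2392, 0.0912]
tool_rot: [0.017, 1.0, 0.001, 0.001]
ft_force: [-5.2, 4.8, 6.6]
grip_width: 0.0407
clock: 14.4
eef_pos: [0.5616, 0.2394, 0.0912]
tool_rot: [-0.058, 0.998, 0.001, 0.001]
ft_force: [-4.4, 3.5, 5.5]
grip_width: 0.0411
joint_pos [0.4022 0.5611 0.0593 1.0664 0.0017 0.2858]
eef_pos [0.5616 0.2394 0.0912]
tool_rot [-5.820e-02  9.983e-01  1.200e-03  9.000e-04]
ft_force [-4.4224  3.5061  5.4872]
ft_torque [ 0.8465  0.9876 -0.0588]
grip_width 0.0411
```

```bash
python3 -m handwheel '[{"dx":0,"dy":0,"dz":0.01,"ax":0,"ay":0,"az":-0.5},{"dx":0,"dy":0,"dz":0,"ax":0,"ay":0,"az":-0.5}]' -1
python3 -m handwheel '[{"dx":0,"dy":0,"dz":0,"ax":0,"ay":0,"az":-0.5},{"dx":0,"dy":0,"dz":0,"ax":0,"ay":0,"az":-0.5}]' -1
```

```text
clock: 14.6
eef_pos: [0.5616, 0.2395, 0.0912]
tool_rot: [-0.133, 0.991, 0.001, 0.001]
ft_force: [-5.4, 4.4, 6.0]
grip_width: 0.0409
clock: 14.8
eef_pos: [0.5615, 0.2394, 0.0911]
tool_rot: [-0.207, 0.978, 0.001, 0.001]
ft_force: [-5.0, 4.0, 6.1]
grip_width: 0.0412
```

```bash
python3 -m handwheel '[{"dx":0,"dy":0,"dz":0.01,"ax":0,"ay":0,"az":-0.5},{"dx":0,"dy":0,"dz":0,"ax":0,"ay":0,"az":-0.5}]' -1
python3 -m handwheel '[{"dx":0,"dy":0,"dz":0,"ax":0,"ay":0,"az":-0.5},{"dx":0,"dy":0,"dz":0,"ax":0,"ay":0,"az":-0.5}]' -1
```

```text
clock: 15.0
eef_pos: [0.5615, 0.2393, 0.0907]
tool_rot: [-0.279, 0.96, 0.001, 0.001]
ft_force: [-5.3, 3.4, 4.3]
grip_width: 0.0411
clock: 15.2
eef_pos: [0.5613, 0.2393, 0.0897]
tool_rot: [-0.351, 0.937, 0.001, 0.001]
ft_force: [-3.0, 4.9, 0.0]
grip_width: 0.0409
```

The force has gone to zero and z is falling, so this is the drop. I'll follow it down.

```bash
python3 -m handwheel '[{"dx":0,"dy":0,"dz":0.08,"ax":0,"ay":0,"az":0},{"dx":0,"dy":0,"dz":0.04,"ax":0,"ay":0,"az":0}]' -1
python3 -c "
from h import *
o=bot.get_obs()
for k in ['joint_pos','eef_pos','tool_rot','ft_force','ft_torque','grip_width']: print(k,np.round(o[k],4))"
```

```text
clock: 15.4
eef_pos: [0.5611, 0.2391, 0.0862]
tool_rot: [-0.349, 0.937, 0.001, 0.0]
ft_force: [-2.9, 3.6, -0.1]
grip_width: 0.0406
joint_pos [ 0.4022  0.5661  0.0538  1.0578  0.0016 -0.3113]
eef_pos [0.5611 0.2391 0.0862]
tool_rot [-3.492e-01  9.370e-01  8.000e-04  3.000e-04]
ft_force [-2.8848  3.6254 -0.1399]
ft_torque [ 0.9031  0.6957 -0.0523]
grip_width 0.0406
```

```bash
python3 -m handwheel '[{"dx":0,"dy":0,"dz":0.06,"ax":0,"ay":0,"az":0},{"dx":0,"dy":0,"dz":0.04,"ax":0,"ay":0,"az":0},{"dx":0,"dy":0,"dz":0,"ax":0,"ay":0,"az":0}]' -1
python3 -c "
from h import *
o=bot.get_obs()
for k in ['joint_pos','eef_pos','tool_rot','ft_force','ft_torque','grip_width']: print(k,np.round(o[k],4))"
```

```text
clock: 15.7
eef_pos: [0.5612, 0.2393, 0.0848]
tool_rot: [-0.349, 0.937, 0.001, 0.001]
ft_force: [-5.1, 4.1, 4.7]
grip_width: 0.0408
joint_pos [ 0.4022  0.5673  0.0516  1.0538  0.0017 -0.3112]
eef_pos [0.5612 0.2393 0.0848]
tool_rot [-3.492e-01  9.371e-01  9.000e-04  6.000e-04]
ft_force [-5.1278  4.0899  4.6729]
ft_torque [ 0.7772  1.1122 -0.0299]
grip_width 0.0408
```

```bash
python3 -m handwheel '[{"dx":0,"dy":0,"dz":0.01,"ax":0,"ay":0,"az":0.5},{"dx":0,"dy":0,"dz":0.01,"ax":0,"ay":0,"az":0.5},{"dx":0,"dy":0,"dz":0.01,"ax":0,"ay":0,"az":0.5},{"dx":0,"dy":0,"dz":0.01,"ax":0,"ay":0,"az":0.5}]' -1
python3 -c "
from h import *
o=bot.get_obs()
for k in ['joint_pos','ft_torque']: print(k,np.round(o[k],4))"
```

```text
clock: 16.1
eef_pos: [0.5613, 0.2389, 0.0838]
tool_rot: [-0.204, 0.979, 0.001, 0.001]
ft_force: [-5.0, 3.1, 4.4]
grip_width: 0.0411
joint_pos [ 4.0200e-01  5.6820e-01  5.0300e-02  1.0517e+00  1.0000e-03 -8.2000e-03]
ft_torque [ 0.6195  0.979  -0.001 ]
```

Turning 17° took it 1.0 mm down with little torque, which matches the thread lead. I'll carry on.

```bash
python3 -m handwheel '[{"dx":0,"dy":0,"dz":0.012,"ax":0,"ay":0,"az":0.5},{"dx":0,"dy":0,"dz":0.012,"ax":0,"ay":0,"az":0.5},{"dx":0,"dy":0,"dz":0.012,"ax":0,"ay":0,"az":0.5},{"dx":0,"dy":0,"dz":0.012,"ax":0,"ay":0,"az":0.5},{"dx":0,"dy":0,"dz":0.012,"ax":0,"ay":0,"az":0.5}]' -1
python3 -m handwheel '[{"dx":0,"dy":0,"dz":0.012,"ax":0,"ay":0,"az":0.5},{"dx":0,"dy":0,"dz":0.012,"ax":0,"ay":0,"az":0.5},{"dx":0,"dy":0,"dz":0.012,"ax":0,"ay":0,"az":0.5},{"dx":0,"dy":0,"dz":0.012,"ax":0,"ay":0,"az":0.5},{"dx":0,"dy":0,"dz":0.012,"ax":0,"ay":0,"az":0.5}]' -1
python3 -c "
from h import *
o=bot.get_obs()
for k in ['joint_pos','ft_torque']: print(k,np.round(o[k],4))"
```

```text
clock: 16.6
eef_pos: [0.5612, 0.2386, 0.0823]
tool_rot: [-0.018, 1.0, 0.0, 0.0]
ft_force: [-4.5, 2.2, 5.6]
grip_width: 0.0412
clock: 17.1
eef_pos: [0.5613, 0.2385, 0.0808]
tool_rot: [0.169, 0.986, 0.0, 0.0]
ft_force: [-5.6, 1.6, 4.4]
grip_width: 0.0412
joint_pos [4.0170e-01 5.7110e-01 4.6700e-02 1.0453e+00 3.0000e-04 7.4180e-01]
ft_torque [0.4182 0.9863 0.0357]
```

```bash
python3 -m handwheel '[{"dx":0,"dy":0,"dz":0.012,"ax":0,"ay":0,"az":0.5},{"dx":0,"dy":0,"dz":0.012,"ax":0,"ay":0,"az":0.5},{"dx":0,"dy":0,"dz":0.012,"ax":0,"ay":0,"az":0.5},{"dx":0,"dy":0,"dz":0.012,"ax":0,"ay":0,"az":0.5}]' -1
python3 -m handwheel '[{"dx":0,"dy":0,"dz":0.012,"ax":0,"ay":0,"az":0.5},{"dx":0,"dy":0,"dz":0.012,"ax":0,"ay":0,"az":0.5}]' -1
python3 -c "
from h import *
o=bot.get_obs()
for k in ['joint_pos','ft_torque']: print(k,np.round(o[k],4))"
```

```text
clock: 17.5
eef_pos: [0.5612, 0.2383, 0.0797]
tool_rot: [0.315, 0.949, 0.0, 0.0]
ft_force: [-5.4, 1.9, 6.0]
grip_width: 0.041
clock: 17.7
eef_pos: [0.5612, 0.2382, 0.0791]
tool_rot: [0.385, 0.923, 0.0, 0.0]
ft_force: [-6.7, 0.7, 8.8]
grip_width: 0.0409
joint_pos [ 4.0150e-01  5.7260e-01  4.4500e-02  1.0421e+00 -2.0000e-04  1.1917e+00]
ft_torque [0.1673 1.2309 0.0882]
```

```bash
python3 -m handwheel '[{"dx":0,"dy":0,"dz":0.01,"ax":0,"ay":0,"az":0.4},{"dx":0,"dy":0,"dz":0.01,"ax":0,"ay":0,"az":0.4}]' -1
python3 -c "
from h import *
o=bot.get_obs()
for k in ['joint_pos','ft_torque']: print(k,np.round(o[k],4))"
python3 -m handwheel '[{"dx":0,"dy":0,"dz":0.01,"ax":0,"ay":0,"az":0.4},{"dx":0,"dy":0,"dz":0.01,"ax":0,"ay":0,"az":0.4}]' -1
python3 -c "
from h import *
o=bot.get_obs()
for k in ['joint_pos','ft_torque']: print(k,np.round(o[k],4))"
```

```text
clock: 17.9
eef_pos: [0.5611, 0.2381, 0.0791]
tool_rot: [0.439, 0.898, 0.0, 0.0]
ft_force: [-7.0, 1.5, 10.3]
grip_width: 0.041
joint_pos [ 4.0150e-01  5.7240e-01  4.4200e-02  1.0418e+00 -3.0000e-04  1.3109e+00]
ft_torque [0.0723 1.4007 0.1148]
clock: 18.1
eef_pos: [0.5611, 0.2382, 0.0791]
tool_rot: [0.492, 0.87, 0.0, 0.0]
ft_force: [-7.4, 0.3, 12.8]
grip_width: 0.0408
joint_pos [ 4.0150e-01  5.7230e-01  4.3900e-02  1.0414e+00 -2.0000e-04  1.4307e+00]
ft_torque [-0.0083  1.6454  0.1363]
```

```bash
python3 -m handwheel '[{"dx":0,"dy":0,"dz":0,"ax":0,"ay":0,"az":0.5},{"dx":0,"dy":0,"dz":0,"ax":0,"ay":0,"az":0.5}]' -1
python3 -c "
from h import *
o=bot.get_obs()
for k in ['joint_pos','ft_torque']: print(k,np.round(o[k],4))
for n in ('scene','wrist'):
    c=bot.camera(n); im=cv2.cvtColor(c['img'],cv2.COLOR_RGB2BGR); save(c,n+'12')
    if n=='scene': cv2.imwrite('pics/s12.png',cv2.resize(im[120:210,370:470],(660,594),interpolation=cv2.INTER_CUBIC))"
```

```text
clock: 18.3
eef_pos: [0.5611, 0.2382, 0.0791]
tool_rot: [0.556, 0.831, 0.0, 0.0]
ft_force: [-7.4, 0.7, 10.0]
grip_width: 0.0408
joint_pos [ 4.0160e-01  5.7220e-01  4.3900e-02  1.0414e+00 -1.0000e-04  1.5814e+00]
ft_torque [0.0682 1.6157 0.1993]
```

View pics/s12.png

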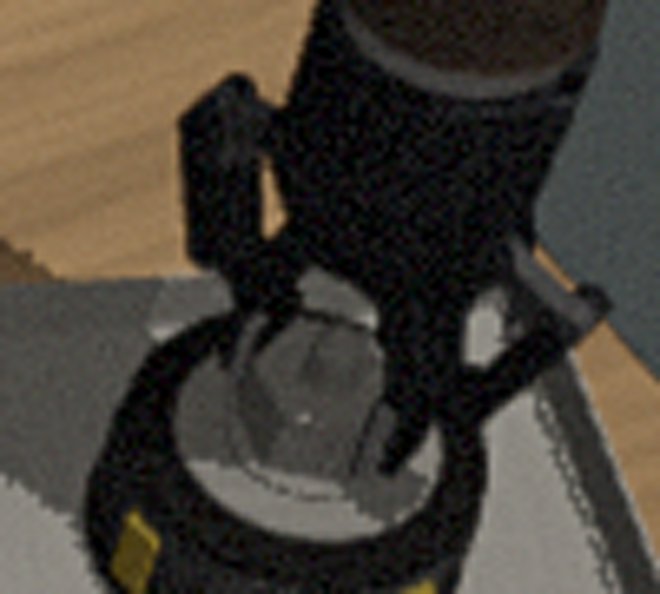

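```bash
python3 -m handwheel '[{"dx":0,"dy":0,"dz":0,"ax":0,"ay":0,"az":0.4},{"dx":0,"dy":0,"dz":0,"ax":0,"ay":0,"az":0.3}]' -1
python3 -c "
from h import *
o=bot.get_obs()
for k in ['joint_pos','ft_torque']: print(k,np.round(o[k],4))"
```

```text
clock: 18.6
eef_pos: [0.5611, 0.2383, 0.0791]
tool_rot: [0.599, 0.801, 0.0, 0.0]
ft_force: [-7.2, -0.1, 11.1]
grip_width: 0.0411
joint_pos [ 4.0160e-01  5.7220e-01  4.3800e-02  1.0413e+00 -1.0000e-04  1.6854e+00]
ft_torque [0.0131 1.5793 0.1833]
```

```bash
python3 -m handwheel '[{"dx":0,"dy":0,"dz":0,"ax":0,"ay":0,"az":0.4},{"dx":0,"dy":0,"dz":0,"ax":0,"ay":0,"az":0.4}]' -1
python3 -c "
from h import *
o=bot.get_obs()
for k in ['joint_pos','ft_torque']: print(k,np.round(o[k],4))"
```

```text
clock: 18.8
eef_pos: [0.5609, 0.2384, 0.0791]
tool_rot: [0.646, 0.764, 0.0, 0.0]
ft_force: [-8.1, 1.0, 11.0]
grip_width: 0.0412
joint_pos [4.0170e-01 5.7220e-01 4.3700e-02 1.0415e+00 2.0000e-04 1.8056e+00]
ft_torque [0.0982 1.7243 0.2588]
```

```bash
python3 -m handwheel '[{"dx":0,"dy":0,"dz":0,"ax":0,"ay":0,"az":0},{"dx":0,"dy":0,"dz":0,"ax":0,"ay":0,"az":0},{"dx":0,"dy":0,"dz":0,"ax":0,"ay":0,"az":0},{"dx":0,"dy":0,"dz":0,"ax":0,"ay":0,"az":0},{"dx":0,"dy":0,"dz":0,"ax":0,"ay":0,"az":0}]' 1
python3 -m handwheel '[{"dx":0,"dy":0,"dz":-0.3,"ax":0,"ay":0,"az":0},{"dx":0,"dy":0,"dz":-0.8,"ax":0,"ay":0,"az":0},{"dx":0,"dy":0,"dz":-1,"ax":0,"ay":0,"az":0},{"dx":0,"dy":0,"dz":-1,"ax":0,"ay":0,"az":0},{"dx":0,"dy":0,"dz":-1,"ax":0,"ay":0,"az":0},{"dx":-0.8,"dy":0,"dz":-0.8,"ax":0,"ay":0,"az":0},{"dx":-0.8,"dy":0,"dz":0,"ax":0,"ay":0,"az":0},{"dx":0,"dy":0,"dz":0,"ax":0,"ay":0,"az":0},{"dx":0,"dy":0,"dz":0,"ax":0,"ay":0,"az":0}]' 1
python3 - <<'E'
from h import *
o=bot.get_obs()
for k in ['joint_pos','eef_pos','ft_force']: print(k,np.round(o[k],4))
c=bot.camera('wrist'); save(c,'w13'); 
c=bot.camera('scene'); im=cv2.cvtColor(c['img'],cv2.COLOR_RGB2BGR); save(c,'s13')
b=cv2.convertScaleAbs(cv2.resize(im[140:220,370:460],(675,600),interpolation=cv2.INTER_CUBIC),alpha=1.5)
S=7.5; a=np.radians(np.arange(0,360,6))
for h,r in((0,.027),(.004,.027)):
  for k in a:
    q=proj(c,[.5615+r*np.cos(k),.2385+r*np.sin(k),.055+h]); cv2.circle(b,(int((q[0]+.5-370)*S),int((q[1]+.5-140)*S)),1,(0,0,255) if h==0 else (0,255,0),-1)
cv2.imwrite('pics/s13c.png',b)
E
```

```text
clock: 19.3
eef_pos: [0.5614, 0.238, 0.0765]
tool_rot: [0.645, 0.764, -0.0, 0.0]
ft_force: [0.1, 0.1, 0.3]
grip_width: 0.0853
clock: 20.2
eef_pos: [0.5679, 0.1986, 0.1996]
tool_rot: [0.645, 0.764, 0.0, -0.0]
ft_force: [-0.4, 0.7, 0.6]
grip_width: 0.0852
joint_pos [3.3620e-01 4.6670e-01 1.9910e-01 1.3029e+00 3.0000e-04 1.7394e+00]
eef_pos [0.5679 0.1986 0.1996]
ft_force [-0.4417  0.7042  0.595 ]
```

View pics/s13c.png

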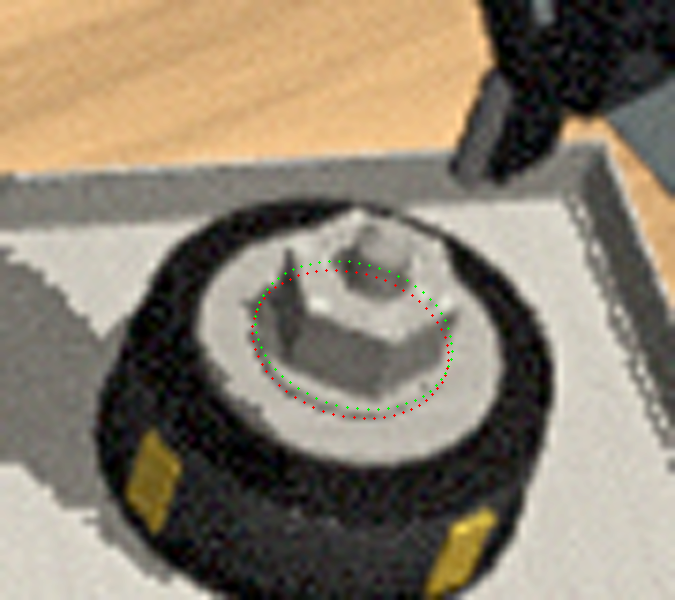

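View pics/w13.png

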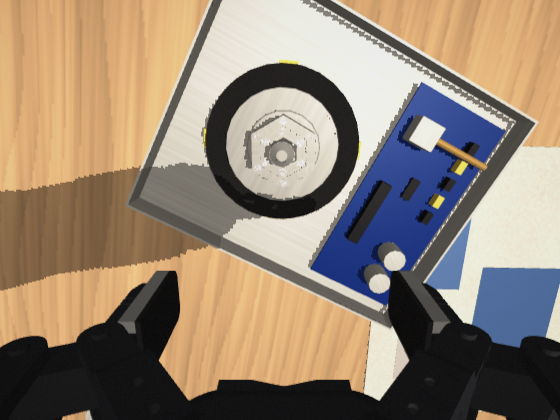

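View pics/s13.png

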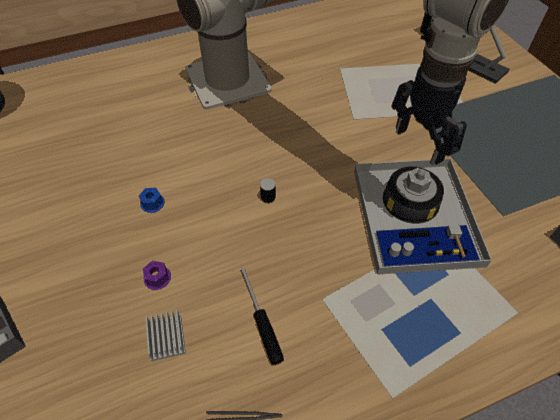

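The nut is flush on the washer, at (418,180) in the scene view and (282,150) in the wrist view. The gripper is clear and the bystanders haven't moved, so I'm handing it in.

```bash
python3 -c "
from h import *
print(bot.job_done()); print(bot.get_obs()['clock'])"
```

```text
the job is handed in; nothing more can be done
None
the job is handed in; nothing more can be done
```

The steel nut is on the stud, run down onto the clamp washer and released, and I handed the job in at about 20 s of the 61 s allowed. The hand-in reports no verdict.

**How it went:** I gripped the nut across two flats and set it on the thread ends, at tool height 91.2 mm. Turning it counter-clockwise about 70° in all brought it over the gaps, where it dropped to 84.8 mm (6.4 mm, about 6 expected). I then turned it clockwise about 120° under light pressure. It reached the washer after about 85–90° at 79.1 mm, where I expected about 79, and stayed at that height for the rest of the turn.

**Last checks:**
- **Seating:** In the scene and wrist views the flange sits flat and centred on the washer.
- **Gripper:** It is open and clear of everything, and the wrist force is about zero.
- **Bystanders:** The heat sink, screwdriver, capacitor and the two coloured nuts look unmoved in the scene view. I compared them by eye and did not measure them again.

**Disagreements:**
- **Stud position:** The camera estimates differed by up to about 5 mm, so I used a value between them. That left a side force of about 5–8 N while turning.
- **Final tightness:** Torque rose only to about 0.26 N m, with no hard stop felt at the end. I judged the nut home by its height and the pictures.
- **Refused commands:** My first two move commands were refused because the rows lacked some keys, and they moved nothing.

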